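Swap the sample jars and hold the filter on its balance point

TASK

Swap the green-lidded and the pink-lidded jar, so that each stands upright inside the rimmed ring where the other one stood (one ring is on the grey filter stand, one on the blue coaster); set them down, do not drop them, and leave the purple jar, clear box, brush and tweezers where they are. Then grip the red bar of the hinged amber filter flap, swing it up until it stands straight up on its balance point without letting it tip over to the jar's side, and finish while still gripping the bar and holding the flap still there for the photograph: do not let go.

Things in the scene. Friction and masses are not known exactly. Their poses are not given: they have to be found in the camera images.
- green_jar: clear square sample jar, body 46 x 46 mm, with a flush green lid 50 x 50 mm (the lid fills 44 to 58 mm above the jar's foot, 58 mm tall in all; grip the lid across its flats), about 90 g; origin at the centre of its underside, z up, x and y square to its sides. It starts in one of the two rings.
- pink_jar: clear square sample jar, body 46 x 46 mm, with a flush pink lid 50 x 50 mm (the lid fills 44 to 58 mm above the jar's foot, 58 mm tall in all; grip the lid across its flats), about 90 g; origin at the centre of its underside, z up, x and y square to its sides. It starts in the other ring.
- stand: grey filter stand, fixed, its place and yaw differ: base plate 200 mm (x) by 375 mm (y, -185 to +190), 12 mm thick; two dark posts, 84 mm above the table, at x = -88 and +88 mm, y = 0, carry the flap's hinge; origin at table height midway below the posts. The flap lies flat over the -y half, the lit ring is in the +y half.
- stage (a point): centre of the floor inside the steel ring on the stand, 12 mm above the table, at x = 0, y = +135 mm of the stand. Ring: inner diameter 80 mm, outer 90 mm, rim 6 mm high; a jar stands in it at any yaw.
- coaster_top (a point): centre of the floor inside the same kind of steel ring (inner diameter 80 mm, rim 6 mm high) on the blue coaster, 12 mm above the table; the coaster is a fixed blue plate 100 x 100 x 12 mm. The table beyond it (+x) is free for 160 mm.
- flap (a joint): angle of the amber filter flap, rad: 0 = lying flat (level, towards the stand's -y side, where it starts at rest), 1.571 = standing straight up, which is its balance point, stop at 2.6 over the ring's side. The hinge is almost free of friction: let go before 1.571 it falls back to 0, beyond it falls to the stop. The flap weighs about 350 g.
- flap_hinge (a point): middle of the hinge axis, which runs along the stand's x, 70 mm above the table; this frame turns with the flap and its -y points to the bar.
- flap_bar (a point): middle of the flap's red round grip bar: 10 mm thick, 146 mm long, parallel to and 185 mm from the hinge axis; a thin arm carries it 67 mm either side of its middle; 50 mm open space between bar and black frame (150 mm wide, 10 mm thick). 70 mm above the table at flap 0, 255 mm and over the hinge at 1.571. Turns with the flap; x along the bar, which may turn between the fingers.
- purple_jar: bystander: like the other jars with a purple lid; origin at the centre of its underside
- clear_box: bystander: small clear open box 70 x 70 x 40 mm; origin at the centre of its underside
- brush: bystander: blue brush 180 mm long lying along its x; origin near its middle, underneath
- tweezers: bystander: steel tweezers about 155 mm long lying along their x, 6 mm high; origin at the middle, underneath
Things that resemble listed ones, but are neither listed nor needed, are in the scene too. Leave any turquoise look-alike of the pink_jar alone. What is shaped like the green_jar but turquoise is not meant.

How it is judged:
By the outcome, as a careful person would: the job done as asked, in the order asked, and still so for the second after the job is handed in, while the arm keeps its last pose, push and grip.
It also fails if it takes over 64 s, if anything falls off the work surface, if the arm or the gripper's body presses on something with over 40 N, if the wrist force passes 120 N, or if a joint passes its speed limit or range.

ROBOT

A 7-joint arm with a two-finger parallel gripper is mounted at the origin on the work surface. World frame = base frame: x ahead of the robot, y to its left, z up, the work surface at z = 0. Lengths are in m, angles in rad, forces in N, time in s.
With the tool pointing down it reaches from about 0.4 to 0.85 m from the base axis. Payload 10.4 kg.
Tool frame: the origin (TCP) lies on the mounting face of the last link; the fingertips stand 182 mm ahead of it and the grasp point (between the pads) lies 164 mm ahead of it; z points along the fingers, y is the line along which they close (so a half turn about z gives the same grasp; the last joint's range is limited). The gripper opens to 87 mm and grips with 3 to 60 N. Pads are 19 mm wide; open, the fingers measure 117 mm over their backs; the gripper's body (75 mm by 190 mm) begins 51 mm behind the grasp point.
Start: joints at [-1.244, 0.332, -0.065, 1.46, 0.022, 1.35, -0.088], TCP at [0.214, 0.587, 0.405] pointing down, gripper open.
Joint ranges: [-2.6, 2.6], [-0.5, 2.12], [-1.47, 1.34], [0.16, 2.42], [-1.27, 4.41], [0.06, 2.06], [-2.6, 2.6]. Speed limits (rad/s): [2.22, 2.22, 2.79, 2.79, 3.14, 3.14, 3.14].

INTERFACE

Orientations are given as a unit quaternion [x, y, z, w].
In Python, from workcell import observe, capture, calibration, sign_off gives the robot as it stands.
- The arm moves only by the shell command python3 -m inch 'ROWS' [OPENING]. ROWS is JSON, a list of rows, each an object with "translation": the shift along the tool's x, y, z in mm, a list of three; "yaw": the turn about the tool's z in degrees. In form: [{"translation": [x, y, z], "yaw": yaw}, ...]. A call has 1 to 12 rows; each row shifts and turns the commanded pose from where the row before left it, along the tool's axes as they then stand; what a row does not reach is not made up. A row lasts 1/10 s, in which the tool goes at most 50 mm and 8.59 degrees, less where a joint would pass 70% of its speed; a pose out of reach is approached as far as the arm can. A call with a gripper value outside its range is refused whole. OPENING is the opening, from 0 (shut) to 1 (fully open), set as the call begins (- or left out, the last holds). The fingers move at their own pace and stop on an object; the grip force is fixed at half the most. Time passes only in rows, so rows that do not move let the fingers close. It gives the time, the measured TCP pose, the force, the opening and the grip force at its end, in the units of the state.
- observe(): the state, without advancing time (a new reading comes with each control period).
- capture(name): name is "side" or "top" or "wrist"; returns the picture (420x560x3 uint8, blue, green, red); there is no depth.
- calibration(name): a dict with "fovy" (degrees; the focal length in pixels is half the picture's height over the tangent of half this angle, whatever the lens; pixels are square), "cx", "cy" (the principal point, pixels), "k1" (the pictures are not rectified: a ray, as slopes to the right and down, at radius r is drawn at 1 + k1 r^2 times it, then the intrinsics apply), "cam_to_world" (4x4, takes a point from camera to world coordinates). Camera axes: x right, y down, z forward; pixel columns grow to the right and rows downward; lengths in m; the calibration is good to about 2 mm. A picture is of the moment at which its call begins: read the wrist's pose just before it. calibration takes no time and is no camera call; for the wrist camera it gives the pose at the moment of the call.
- sign_off(): hands the job in; it is judged then, once.
The state is a dict: "clock": time; "joint_pos": joint angles; "qvel": joint speeds; "effort": joint torques, N m; "ee_pos": TCP position; "eef_rot": TCP orientation; "contact_force": force on the tool from outside, world axes, zero at the start; "torque": the same for the moment, N m; "width": finger opening in m; "grasp_force": force on a finger pad.
Only numpy, scipy, OpenCV 4.12 (cv2) and the standard library are available. Lean on these libraries where they do the work, as an engineer would, in place of code of your own. Each camera call takes 0.05 s, during which the arm holds its last target. There are 200 camera calls.

## Working session

There is one attempt and no reset: what is moved stays moved. The work goes in short steps, Python scripts to look and compute and a shell command to move; the robot and the scene stay as the last step left them, time stands still between calls to the robot, and variables do not carry over. Pictures are saved under pics/ and viewed, at most 10 in all, crops included, and the job is handed in when it is done.

```bash
ls; mkdir -p pics
python3 - <<'E'
from workcell import *
import cv2
for n in ("top","side"):
    cv2.imwrite(f"pics/{n}0.png",capture(n)); c=calibration(n); print(n,c)
o=observe(); print(o)
E
```

```text
pics
top {'fovy': 55.470352005979564, 'cx': 282.42471113833864, 'cy': 210.26318559146577, 'k1': -0.08912902147440373, 'cam_to_world': array([[ 0.01188207, -0.98937029,  0.14493188,  0.40909337],
       [-0.99962827, -0.01530999, -0.02255955,  0.05306919],
       [ 0.02453866, -0.14460995, -0.98918442,  1.1925558 ],
       [ 0.        ,  0.        ,  0.        ,  1.        ]])}
side {'fovy': 42.19439736685396, 'cx': 280.18780191391477, 'cy': 210.2344673330158, 'k1': -0.19606906396419702, 'cam_to_world': array([[-0.91321978, -0.23085878,  0.33575863,  0.07516112],
       [-0.40695983,  0.55787272, -0.7232992 ,  1.17347629],
       [-0.02033061, -0.79717141, -0.60341065,  1.02605812],
       [ 0.        ,  0.        ,  0.        ,  1.        ]])}
{'clock': 0.1, 'joint_pos': array([-1.2436286 ,  0.33278931, -0.06472275,  1.46084684,  0.02160933,
        1.34989312, -0.08850115]), 'qvel': array([-0.00015948, -0.00228663,  0.00016743, -0.00283944, -0.00092104,
        0.00028924,  0.00120866]), 'effort': array([ 1.20787110e-03, -6.24543285e+01,  2.43872363e-02, -3.90719247e+01,
       -6.14981493e-02,  3.64538259e-02,  8.19685874e-05]), 'ee_pos': array([0.21411887, 0.58705668, 0.40405051]), 'eef_rot': array([ 1.73973358e-01,  9.84750164e-01, -6.15224926e-04, -7.94733130e-05]), 'contact_force': array([ 0.08369024, -0.20952037, -0.11143745]), 'torque': array([ 0.01209323, -0.00860803,  0.01401835]), 'grasp_force': 0.0, 'width': 0.08714921600540812}
```

View pics/top0.png

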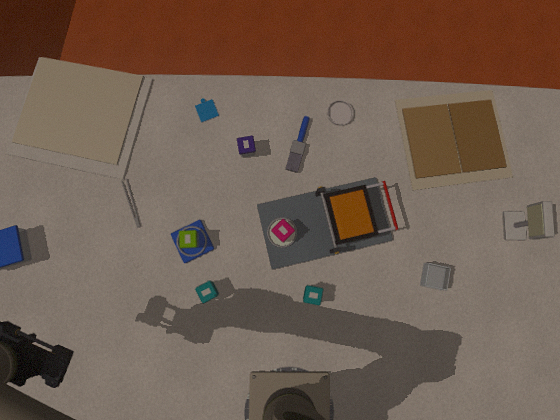

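View pics/side0.png

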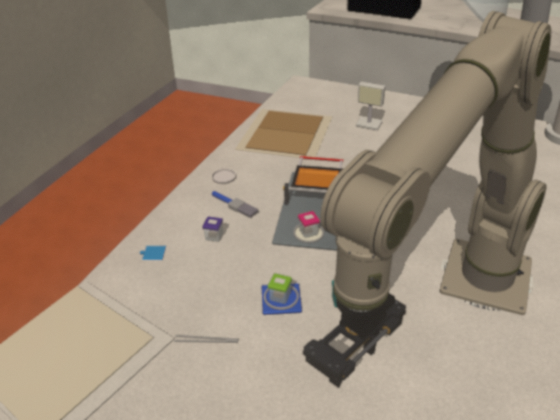

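The top view shows the green lid on the blue coaster at (188,239) and the pink lid in the stand's ring at (283,230). The turquoise look-alikes are at (206,292) and (313,295), and purple is at (246,145). The red bar is at (390,205). The side view agrees. Only the two lids standing in rings fit the description, so I'll confirm with an enlarged crop and measure.

```bash
cat > h.py <<'E'
import numpy as np, cv2
from workcell import *
def ray(n,uv,c=None):
    c=c or calibration(n); f=210/np.tan(np.radians(c["fovy"])/2)
    uv=np.atleast_2d(np.asarray(uv,float)); d=(uv-[c["cx"],c["cy"]])/f; s=d.copy()
    for _ in range(30): s=d/(1+c["k1"]*(s**2).sum(1,keepdims=True))
    M=c["cam_to_world"]; r=np.c_[s,np.ones(len(s))]@M[:3,:3].T
    return M[:3,3],r
def at(n,uv,z,c=None):
    o,r=ray(n,uv,c); return o+r*((z-o[2])/r[:,2:])
def proj(n,P,c=None):
    c=c or calibration(n); f=210/np.tan(np.radians(c["fovy"])/2); M=c["cam_to_world"]
    p=(np.atleast_2d(P)-M[:3,3])@M[:3,:3]; s=p[:,:2]/p[:,2:]
    return s*(1+c["k1"]*(s**2).sum(1,keepdims=True))*f+[c["cx"],c["cy"]]
def mask(im,lo,hi,box=None):
    m=cv2.inRange(cv2.cvtColor(im,cv2.COLOR_BGR2HSV),np.array(lo),np.array(hi))
    if box: k=np.zeros_like(m); x0,y0,x1,y1=box; k[y0:y1,x0:x1]=255; m&=k
    m=cv2.morphologyEx(m,cv2.MORPH_CLOSE,np.ones((3,3)))
    cs,_=cv2.findContours(m,cv2.RETR_EXTERNAL,cv2.CHAIN_APPROX_NONE)
    return max(cs,key=cv2.contourArea)[:,0,:].astype(float)
def rect(n,c,z):   # min-area rect in world at height z
    w=at(n,c,z)[:,:2]; r=cv2.minAreaRect((w*1000).astype(np.float32)); return np.round(r[0],1),np.round(r[1],1),round(r[2],1)
E
python3 - <<'E'
from h import *
im=cv2.imread("pics/top0.png")
for nm,lo,hi,box,z in [("green",(30,120,60),(55,255,255),(165,215,215,260),.07),("pink",(155,120,60),(179,255,255),(260,210,300,250),.07),
  ("bar",(0,130,80),(8,255,255),(375,170,410,235),.075),("coaster",(100,100,40),(125,255,255),(165,215,220,270),.012),
  ("amber",(8,180,100),(22,255,255),(325,180,385,250),.07)]:
    c=mask(im,lo,hi,box); print(nm,len(c),c.min(0),c.max(0),rect("top",c,z))
cv2.imwrite("pics/crop1.png",cv2.resize(im[165:310,160:410],None,fx=3.2,fy=3.2,interpolation=cv2.INTER_CUBIC))
E
```

```text
green 63 [179. 230.] [196. 247.] (array([489. , 293.4]), array([47.6, 48.1]), 2.6)
pink 47 [272. 219.] [294. 241.] (array([518.1,  25.9]), array([46. , 48.1]), 45.7)
bar 98 [383. 181.] [397. 229.] (array([ 593.4, -281. ]), array([143.9,   9.3]), 13.7)
coaster 184 [171. 220.] [213. 262.] (array([486.6, 293. ]), array([97.5, 97.3]), 27.3)
amber 146 [330. 190.] [372. 239.] (array([ 565.7, -169.9]), array([124.5,  98.8]), 14.0)
```

View pics/crop1.png

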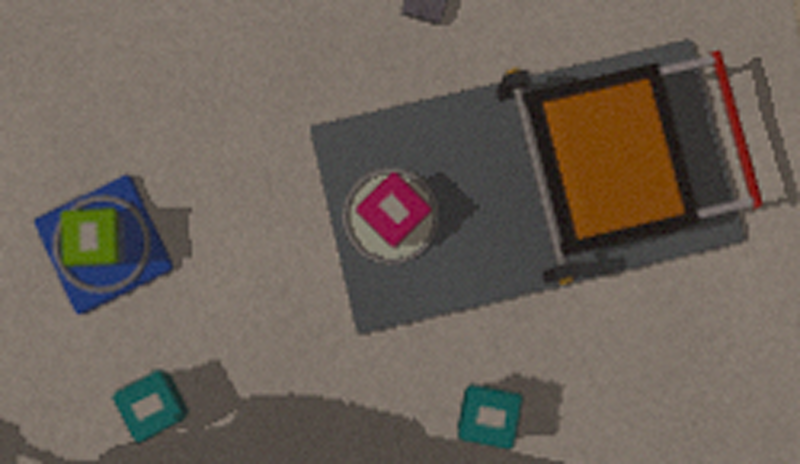

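The crop confirms it: the green lid is in the coaster's ring and the pink lid is in the stand's ring, while both turquoise jars stand loose on the table. The measured sizes agree with those given (lid about 48 mm, bar 144 x 9 mm, coaster 97 mm). The bar-to-pink distance is 316 mm against 320 mm nominal.

```bash
cat > go.py <<'E'
# usage: go.py x y z(grasp point, mm) angle(tool y in world, deg, mod 180)
import sys; from h import *; from scipy.spatial.transform import Rotation as R
def state():
    o=observe(); Rm=R.from_quat(o["eef_rot"]).as_matrix(); return o,Rm,(o["ee_pos"]+Rm[:,2]*.164)*1000
if __name__=="__main__":
    o,Rm,g=state(); x,y,z,a=map(float,sys.argv[1:])
    cur=np.degrees(np.arctan2(Rm[1,1],Rm[0,1])); yaw=(cur-a+90)%180-90
    print("grasp",g.round(1),"ang",round(cur,1),"move",(Rm.T@([x,y,z]-g)).round(1),"yaw",round(yaw,1),"tilt",Rm[:,2].round(4),"t",round(o["clock"],2),"w",round(o["width"],4),"F",o["contact_force"].round(1),"gf",round(o["grasp_force"],1),"j7",o["joint_pos"][6].round(2))
E
python3 go.py 489 293.4 160 2.6
python3 - <<'E'
from h import *
print(at("top",[(246,145),(206,292),(313,295)],.058).round(3), at("top",[(188,152),(207,110),(125,180),(139,225)],0).round(3))
E
```

```text
grasp [214.1 586.9 240.1] ang 70.0 move [-358.8 -181.4   80.3] yaw 67.4 tilt [-4.0e-04 -1.2e-03 -1.0e+00] t 0.1 w 0.0871 F [ 0.1 -0.2 -0.1] gf 0.0 j7 -0.09
[[ 0.768  0.137  0.058]
 [ 0.341  0.238  0.058]
 [ 0.337 -0.061  0.058]] [[0.761 0.32  0.   ]
 [0.899 0.267 0.   ]
 [0.67  0.51  0.   ]
 [0.532 0.457 0.   ]]
```

```bash
python3 -m inch '[{"translation":[-20,-10,0],"yaw":0},{"translation":[-36,-18,0],"yaw":0},{"translation":[-36,-18,0],"yaw":0},{"translation":[-36,-18,0],"yaw":0},{"translation":[-36,-18,0],"yaw":0},{"translation":[-36,-18,0],"yaw":0},{"translation":[-36,-18,0],"yaw":0},{"translation":[-36,-18,0],"yaw":0},{"translation":[-36,-18,0],"yaw":0},{"translation":[-30,-15,0],"yaw":0},{"translation":[-21,-9,0],"yaw":0},{"translation":[0,0,0],"yaw":0}]' 1
python3 -m inch '[{"translation":[0,0,0],"yaw":8},{"translation":[0,0,10],"yaw":8},{"translation":[0,0,10],"yaw":8},{"translation":[0,0,10],"yaw":8},{"translation":[0,0,10],"yaw":8},{"translation":[0,0,10],"yaw":8},{"translation":[0,0,10],"yaw":8},{"translation":[0,0,10],"yaw":7},{"translation":[0,0,10],"yaw":4.4},{"translation":[0,0,0],"yaw":0},{"translation":[0,0,0],"yaw":0}]' 1
python3 go.py 489 293.4 64 2.6
python3 - <<'E'
from h import *
o=observe(); c=calibration("wrist"); im=capture("wrist"); cv2.imwrite("pics/w1.png",im)
print(c)
E
```

```text
clock: 1.3
ee_pos: [0.4927, 0.2936, 0.4044]
eef_rot: [0.177, 0.984, -0.001, 0.0]
contact_force: [-0.5, -0.5, -0.5]
width: 0.087
grasp_force: 0.0
clock: 2.4
ee_pos: [0.49, 0.2975, 0.3248]
eef_rot: [0.69, 0.724, -0.0, -0.0]
contact_force: [-0.2, 0.2, 0.2]
width: 0.0868
grasp_force: 0.0
grasp [489.9 297.5 160.8] ang 2.7 move [-4.  -1.1 96.8] yaw 0.1 tilt [-5.e-04 -1.e-04 -1.e+00] t 2.4 w 0.0868 F [-0.2  0.2  0.2] gf 0.0 j7 -0.51
{'fovy': 65.03316711727219, 'cx': 284.88996988302, 'cy': 209.85603180764326, 'k1': -0.07043164055628608, 'cam_to_world': array([[ 9.98860684e-01,  4.59688745e-02,  1.28139453e-02,
         4.85783416e-01],
       [ 4.77210361e-02, -9.63257116e-01, -2.64307454e-01,
         3.69330387e-01],
       [ 1.93207838e-04,  2.64617819e-01, -9.64353344e-01,
         3.04537627e-01],
       [ 0.00000000e+00,  0.00000000e+00,  0.00000000e+00,
         1.00000000e+00]])}
```

View pics/w1.png

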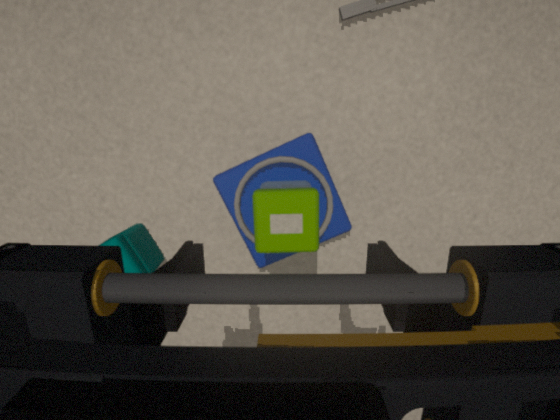

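The wrist view shows the green lid centred at (286,220) between the open fingers, inside the steel ring (285,200) on the blue coaster. I'll refine the numbers from this picture.

Run:
```python
from h import *
im=cv2.imread("pics/w1.png"); c=calibration("wrist")
def rc(ct,z):
    w=at("wrist",ct,z,c)[:,:2]; return cv2.minAreaRect((w*1000).astype(np.float32))
print(rc(mask(im,(30,150,60),(50,255,255),(230,170,340,270)),.07))
print(rc(mask(im,(100,100,40),(125,255,255),(200,120,360,275)),.012))
```

```text
((490.43280029296875, 296.4573669433594), (48.0009880065918, 49.569122314453125), 4.259802341461182)
((488.2686462402344, 295.0730285644531), (97.23178100585938, 97.62860870361328), 27.233671188354492)
```

```bash
python3 -m inch '[{"translation":[-2,0,5],"yaw":-1},{"translation":[0,0,14],"yaw":0},{"translation":[0,0,20],"yaw":0},{"translation":[0,0,20],"yaw":0},{"translation":[0,0,18],"yaw":0},{"translation":[0,0,12],"yaw":0},{"translation":[0,0,8],"yaw":0},{"translation":[0,0,0],"yaw":0}]' 1
python3 -m inch '[{"translation":[0,0,0],"yaw":0},{"translation":[0,0,0],"yaw":0},{"translation":[0,0,0],"yaw":0},{"translation":[0,0,0],"yaw":0},{"translation":[0,0,0],"yaw":0},{"translation":[0,0,0],"yaw":0},{"translation":[0,0,0],"yaw":0},{"translation":[0,0,0],"yaw":0}]' 0
python3 go.py 615 294 130 3
```

```text
clock: 3.25
ee_pos: [0.4903, 0.2947, 0.2267]
eef_rot: [0.685, 0.729, -0.001, -0.0]
contact_force: [-0.3, 0.2, 0.6]
width: 0.0873
grasp_force: 0.0
clock: 4.05
ee_pos: [0.4906, 0.295, 0.2279]
eef_rot: [0.685, 0.729, 0.0, -0.0]
contact_force: [-0.3, -0.1, 1.7]
width: 0.0498
grasp_force: 30.0
grasp [490.6 295.   63.9] ang 3.6 move [ -8.7 124.1 -66.1] yaw 0.6 tilt [ 1.e-04  2.e-04 -1.e+00] t 4.05 w 0.0498 F [-0.3 -0.1  1.7] gf 30.0 j7 -0.46
```

```bash
python3 -m inch '[{"translation":[0,0,-5],"yaw":0},{"translation":[0,0,-12],"yaw":0},{"translation":[0,0,-18],"yaw":0},{"translation":[-1,10,-10],"yaw":0},{"translation":[-1,18,-3],"yaw":0},{"translation":[-2,24,0],"yaw":0},{"translation":[-2,24,0],"yaw":0},{"translation":[-1,22,0],"yaw":0},{"translation":[-1,16,0],"yaw":0},{"translation":[-1,10,0],"yaw":0},{"translation":[0,0,0],"yaw":0}]' 0
python3 go.py 615 294 53 3
```

```text
clock: 5.15
ee_pos: [0.6156, 0.2931, 0.2761]
eef_rot: [0.685, 0.728, 0.0, 0.0]
contact_force: [-0.0, -0.1, -1.2]
width: 0.0495
grasp_force: 30.0
grasp [615.8 293.1 112.1] ang 3.5 move [ 1.  -0.7 59.1] yaw 0.5 tilt [ 6.e-04 -3.e-04 -1.e+00] t 5.15 w 0.0495 F [-0.  -0.1 -1.2] gf 30.0 j7 -0.33
```

```bash
python3 -m inch '[{"translation":[0,0,8],"yaw":0},{"translation":[0,0,16],"yaw":0},{"translation":[0,0,16],"yaw":0},{"translation":[0,0,10],"yaw":0},{"translation":[0,0,4],"yaw":0},{"translation":[0,0,2],"yaw":0},{"translation":[0,0,0],"yaw":0},{"translation":[0,0,0],"yaw":0}]' 0
python3 go.py 615 294 53 3
```

```text
clock: 5.95
ee_pos: [0.6151, 0.2937, 0.2204]
eef_rot: [0.685, 0.729, 0.001, 0.0]
contact_force: [0.0, -0.5, -1.2]
width: 0.0497
grasp_force: 30.0
grasp [615.2 293.8  56.4] ang 3.6 move [ 0.2 -0.2  3.4] yaw 0.6 tilt [ 9.e-04  6.e-04 -1.e+00] t 5.95 w 0.0497 F [ 0.  -0.5 -1.2] gf 30.0 j7 -0.32
```

```bash
python3 -m inch '[{"translation":[0,0,2],"yaw":0},{"translation":[0,0,1],"yaw":0},{"translation":[0,0,1],"yaw":0},{"translation":[0,0,0.5],"yaw":0},{"translation":[0,0,0],"yaw":0}]' 0
python3 -m inch '[{"translation":[0,0,0],"yaw":0},{"translation":[0,0,0],"yaw":0},{"translation":[0,0,0],"yaw":0},{"translation":[0,0,0],"yaw":0},{"translation":[0,0,0],"yaw":0}]' 1
python3 -m inch '[{"translation":[0,0,-8],"yaw":0},{"translation":[0,0,-18],"yaw":-6},{"translation":[0,0,-25],"yaw":-7},{"translation":[0,0,-25],"yaw":-8},{"translation":[0,0,-20],"yaw":-8},{"translation":[0,0,-10],"yaw":-8},{"translation":[0,0,0],"yaw":-6},{"translation":[0,0,0],"yaw":0}]' 1
python3 go.py 518 27 160 46
```

```text
clock: 6.45
ee_pos: [0.6149, 0.2936, 0.216]
eef_rot: [0.685, 0.729, 0.0, -0.0]
contact_force: [-2.6, -0.7, 4.6]
width: 0.0496
grasp_force: 30.0
clock: 6.95
ee_pos: [0.6149, 0.2936, 0.2152]
eef_rot: [0.685, 0.729, 0.0, -0.0]
contact_force: [-0.6, 1.3, 0.5]
width: 0.0813
grasp_force: 0.0
clock: 7.75
ee_pos: [0.615, 0.2935, 0.3224]
eef_rot: [0.369, 0.929, 0.001, 0.0]
contact_force: [0.2, 0.7, 0.0]
width: 0.0876
grasp_force: 0.0
grasp [615.2 293.6 158.4] ang 46.6 move [-112.4 -260.5   -2. ] yaw 0.6 tilt [ 1.1e-03  8.0e-04 -1.0e+00] t 7.75 w 0.0876 F [0.2 0.7 0. ] gf 0.0 j7 0.36
```

```bash
python3 -m inch '[{"translation":[-6,-14,0],"yaw":0},{"translation":[-12,-27,0],"yaw":0},{"translation":[-14,-33,0],"yaw":0},{"translation":[-15,-35,0],"yaw":0},{"translation":[-15,-35,0],"yaw":0},{"translation":[-15,-35,0],"yaw":0},{"translation":[-14,-33,0],"yaw":0},{"translation":[-12,-27,0],"yaw":0},{"translation":[-6,-14,0],"yaw":0},{"translation":[-3,-7,0],"yaw":0},{"translation":[0,0,0],"yaw":0},{"translation":[0,0,0],"yaw":0}]' 1
python3 go.py 518 27 64 46
python3 - <<'E'
from h import *
c=calibration("wrist"); im=capture("wrist"); cv2.imwrite("pics/w2.png",im)
ct=mask(im,(155,120,60),(179,255,255),(200,150,370,290)); print(ct.min(0),ct.max(0),cv2.minAreaRect((at("wrist",ct,.07,c)[:,:2]*1000).astype(np.float32)))
print("stage exp px",proj("wrist",[.5176,.0299,.012],c),proj("wrist",[.4875,.294,.012],c))
im=capture("top"); cv2.imwrite("pics/t2.png",im)
ct=mask(im,(30,120,60),(55,255,255)); print("green",ct.mean(0),rect("top",ct,.058))
E
```

```text
clock: 8.95
ee_pos: [0.5177, 0.0293, 0.3212]
eef_rot: [0.37, 0.929, 0.0, -0.0]
contact_force: [0.2, -0.1, 0.2]
width: 0.087
grasp_force: 0.0
grasp [517.8  29.3 157.2] ang 46.6 move [-1.8 -1.6 93.2] yaw 0.6 tilt [ 2.e-04  6.e-04 -1.e+00] t 8.95 w 0.087 F [ 0.2 -0.1  0.2] gf 0.0 j7 0.71
[251. 190.] [317. 255.] ((518.0921630859375, 27.194015502929688), (48.65402603149414, 50.18727493286133), 45.22351837158203)
stage exp px [[285.84162959 202.00661326]] [[497.66804173 -41.4178292 ]]
green [190.85245902 196.19672131] (array([612.7, 291.5]), array([47.7, 46.5]), 2.5)
```

View pics/w2.png

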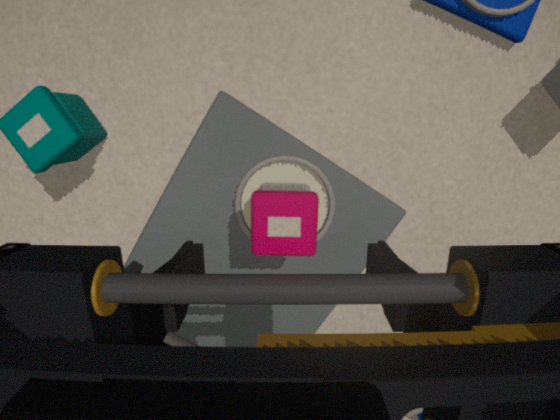

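The pink lid is at (285,222), squarely between the fingers. The stand's ring is centred near (285,202), which matches the predicted stage pixel (286,202). Green stands at the temporary spot.

```bash
python3 -m inch '[{"translation":[-2,-1.5,5],"yaw":0.5},{"translation":[0,0,14],"yaw":0},{"translation":[0,0,20],"yaw":0},{"translation":[0,0,20],"yaw":0},{"translation":[0,0,18],"yaw":0},{"translation":[0,0,10],"yaw":0},{"translation":[0,0,6],"yaw":0},{"translation":[0,0,0],"yaw":0}]' 1
python3 -m inch '[{"translation":[0,0,0],"yaw":0},{"translation":[0,0,0],"yaw":0},{"translation":[0,0,0],"yaw":0},{"translation":[0,0,0],"yaw":0},{"translation":[0,0,0],"yaw":0},{"translation":[0,0,0],"yaw":0},{"translation":[0,0,0],"yaw":0},{"translation":[0,0,0],"yaw":0}]' 0
python3 go.py 488 294.5 64 46
```

```text
clock: 9.85
ee_pos: [0.5176, 0.0254, 0.2275]
eef_rot: [0.374, 0.927, -0.0, -0.0]
contact_force: [0.2, -0.0, 0.6]
width: 0.0869
grasp_force: 0.0
clock: 10.65
ee_pos: [0.5179, 0.0254, 0.2284]
eef_rot: [0.374, 0.927, 0.0, 0.0]
contact_force: [0.4, -1.0, 1.4]
width: 0.0496
grasp_force: 30.0
grasp [517.9  25.5  64.4] ang 46.1 move [208.2 172.9   0.5] yaw 0.1 tilt [ 3.e-04  2.e-04 -1.e+00] t 10.65 w 0.0496 F [ 0.4 -1.   1.4] gf 30.0 j7 0.74
```

```bash
python3 -m inch '[{"translation":[0,0,-5],"yaw":0},{"translation":[0,0,-12],"yaw":0},{"translation":[0,0,-18],"yaw":0},{"translation":[6,5,-15],"yaw":0},{"translation":[14,11,-10],"yaw":0},{"translation":[20,17,0],"yaw":0},{"translation":[24,20,0],"yaw":0},{"translation":[26,22,0],"yaw":0},{"translation":[26,22,0],"yaw":0},{"translation":[26,22,0],"yaw":0},{"translation":[24,20,0],"yaw":0},{"translation":[20,17,0],"yaw":0}]' 0
python3 -m inch '[{"translation":[12,10,0],"yaw":0},{"translation":[7,5,0],"yaw":0},{"translation":[3,2,0],"yaw":0},{"translation":[0,0,0],"yaw":0},{"translation":[0,0,0],"yaw":0}]' 0
python3 go.py 488 294.5 64 46
```

```text
clock: 11.85
ee_pos: [0.4917, 0.2686, 0.2892]
eef_rot: [0.374, 0.928, 0.0, 0.0]
contact_force: [0.5, -0.2, -1.2]
width: 0.0498
grasp_force: 30.0
clock: 12.35
ee_pos: [0.4885, 0.293, 0.2883]
eef_rot: [0.375, 0.927, -0.0, 0.0]
contact_force: [0.1, 0.8, -0.4]
width: 0.0497
grasp_force: 30.0
grasp [488.5 293.  124.3] ang 46.0 move [ 1.5  0.8 60.3] yaw -0.0 tilt [ 1.e-04 -5.e-04 -1.e+00] t 12.35 w 0.0497 F [ 0.1  0.8 -0.4] gf 30.0 j7 0.21
```

```bash
python3 -m inch '[{"translation":[1,1,8],"yaw":0},{"translation":[0,0,16],"yaw":0},{"translation":[0,0,16],"yaw":0},{"translation":[0,0,10],"yaw":0},{"translation":[0,0,4],"yaw":0},{"translation":[0,0,2],"yaw":0},{"translation":[0,0,1],"yaw":0},{"translation":[0,0,1],"yaw":0},{"translation":[0,0,0],"yaw":0},{"translation":[0,0,0],"yaw":0}]' 0
python3 go.py 488 294.5 64 46
```

```text
clock: 13.35
ee_pos: [0.4881, 0.2958, 0.2306]
eef_rot: [0.374, 0.927, 0.0, 0.0]
contact_force: [0.2, 0.2, -0.6]
width: 0.0502
grasp_force: 30.0
grasp [488.2 295.8  66.6] ang 46.1 move [-0.8 -1.1  2.6] yaw 0.1 tilt [ 4.e-04  4.e-04 -1.e+00] t 13.35 w 0.0502 F [ 0.2  0.2 -0.6] gf 30.0 j7 0.21
```

```bash
python3 -m inch '[{"translation":[0,0,1],"yaw":0},{"translation":[0,0,1],"yaw":0},{"translation":[0,0,0.7],"yaw":0},{"translation":[0,0,0],"yaw":0}]' 0
python3 go.py 488 294.5 64 46
```

```text
clock: 13.75
ee_pos: [0.4881, 0.2957, 0.2284]
eef_rot: [0.374, 0.927, 0.0, -0.0]
contact_force: [-3.7, -1.7, 9.0]
width: 0.05
grasp_force: 30.0
grasp [488.1 295.8  64.4] ang 46.1 move [-0.8 -1.   0.4] yaw 0.1 tilt [ 1.e-04  3.e-04 -1.e+00] t 13.75 w 0.05 F [-3.7 -1.7  9. ] gf 30.0 j7 0.21
```

Contact made (9 N). Release, rise, and turn for green.

```bash
python3 -m inch '[{"translation":[0,0,0],"yaw":0},{"translation":[0,0,0],"yaw":0},{"translation":[0,0,0],"yaw":0},{"translation":[0,0,0],"yaw":0},{"translation":[0,0,0],"yaw":0}]' 1
python3 -m inch '[{"translation":[0,0,-8],"yaw":0},{"translation":[0,0,-18],"yaw":0},{"translation":[0,0,-25],"yaw":6},{"translation":[0,0,-25],"yaw":8},{"translation":[0,0,-14],"yaw":8},{"translation":[0,0,-5],"yaw":8},{"translation":[0,0,0],"yaw":8},{"translation":[0,0,0],"yaw":4.5},{"translation":[0,0,0],"yaw":0}]' 1
python3 go.py 615 293.6 52 3.6
python3 - <<'E'
from h import *
c=calibration("wrist"); im=capture("wrist"); cv2.imwrite("pics/w3.png",im)
ct=mask(im,(155,120,60),(179,255,255)); print(ct.min(0),ct.max(0),cv2.minAreaRect((at("wrist",ct,.07,c)[:,:2]*1000).astype(np.float32)))
E
```

```text
clock: 14.25
ee_pos: [0.488, 0.2957, 0.2274]
eef_rot: [0.374, 0.927, -0.0, -0.0]
contact_force: [-0.3, 0.1, -0.0]
width: 0.0813
grasp_force: 0.0
clock: 15.15
ee_pos: [0.488, 0.2958, 0.3232]
eef_rot: [0.685, 0.728, 0.0, 0.0]
contact_force: [0.1, -0.2, -0.7]
width: 0.087
grasp_force: 0.0
grasp [488.1 295.8 159.2] ang 3.5 move [-10.  126.4 107.2] yaw -0.1 tilt [ 5.e-04  4.e-04 -1.e+00] t 15.15 w 0.087 F [ 0.1 -0.2 -0.7] gf 0.0 j7 -0.52
[242. 176.] [330. 261.] ((488.2441101074219, 296.33660888671875), (49.139244079589844, 49.78935241699219), 46.09344482421875)
```

View pics/w3.png

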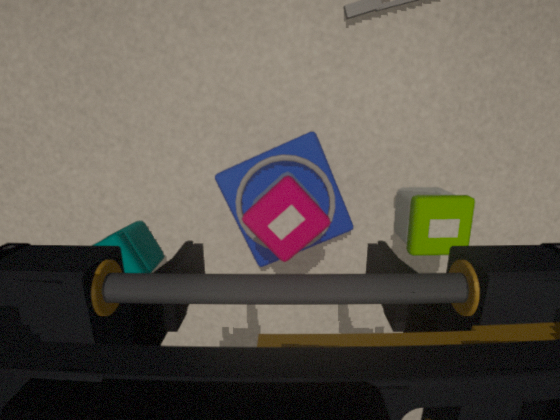

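The pink lid is at (286,219), centred in the coaster's ring at the right height. Green is upright at (440,226). Next I'll fetch green.

```bash
python3 -m inch '[{"translation":[-1,8,0],"yaw":0},{"translation":[-1,16,0],"yaw":0},{"translation":[-2,24,0],"yaw":0},{"translation":[-2,26,0],"yaw":0},{"translation":[-2,24,0],"yaw":0},{"translation":[-1,16,0],"yaw":0},{"translation":[-1,9,0],"yaw":0},{"translation":[0,3,0],"yaw":0},{"translation":[0,0,0],"yaw":0}]' 1
python3 -m inch '[{"translation":[0,0,8],"yaw":0},{"translation":[0,0,18],"yaw":0},{"translation":[0,0,24],"yaw":0},{"translation":[0,0,22],"yaw":0},{"translation":[0,0,18],"yaw":0},{"translation":[0,0,10],"yaw":0},{"translation":[0,0,6],"yaw":0},{"translation":[0,0,0],"yaw":0}]' 1
python3 go.py 615 293.6 52 3.6
```

```text
clock: 16.1
ee_pos: [0.6144, 0.2935, 0.3224]
eef_rot: [0.685, 0.729, -0.0, -0.0]
contact_force: [0.6, 0.2, 0.4]
width: 0.0871
grasp_force: 0.0
clock: 16.9
ee_pos: [0.6141, 0.2936, 0.2162]
eef_rot: [0.685, 0.729, -0.0, -0.0]
contact_force: [-1.0, -0.3, 0.1]
width: 0.0868
grasp_force: 0.0
grasp [614.  293.6  52.2] ang 3.6 move [-0.1  1.   0.2] yaw -0.0 tilt [-6.e-04 -2.e-04 -1.e+00] t 16.9 w 0.0868 F [-1.  -0.3  0.1] gf 0.0 j7 -0.35
```

```bash
python3 -m inch '[{"translation":[0,0,0],"yaw":0},{"translation":[0,0,0],"yaw":0},{"translation":[0,0,0],"yaw":0},{"translation":[0,0,0],"yaw":0},{"translation":[0,0,0],"yaw":0},{"translation":[0,0,0],"yaw":0},{"translation":[0,0,0],"yaw":0}]' 0
python3 -m inch '[{"translation":[0,0,-5],"yaw":0},{"translation":[0,0,-12],"yaw":0},{"translation":[0,0,-18],"yaw":0},{"translation":[0,0,-18],"yaw":0},{"translation":[0,0,-14],"yaw":0},{"translation":[0,0,-5],"yaw":0},{"translation":[0,0,0],"yaw":0}]' 0
python3 go.py 518 30.5 64 3.6
```

```text
clock: 17.6
ee_pos: [0.6145, 0.2936, 0.2167]
eef_rot: [0.685, 0.729, 0.0, -0.0]
contact_force: [0.0, -0.3, 0.8]
width: 0.0496
grasp_force: 30.0
clock: 18.3
ee_pos: [0.6146, 0.2936, 0.2895]
eef_rot: [0.685, 0.729, 0.001, 0.0]
contact_force: [-0.2, -0.7, -1.6]
width: 0.0495
grasp_force: 30.0
grasp [614.8 293.7 125.5] ang 3.6 move [-256.7 -113.    61.2] yaw -0.0 tilt [ 1.2e-03  8.0e-04 -1.0e+00] t 18.3 w 0.0495 F [-0.2 -0.7 -1.6] gf 30.0 j7 -0.36
```

```bash
python3 -m inch '[{"translation":[-8,-4,0],"yaw":0},{"translation":[-18,-8,0],"yaw":0},{"translation":[-28,-12,0],"yaw":0},{"translation":[-34,-15,0],"yaw":0},{"translation":[-36,-16,0],"yaw":0},{"translation":[-36,-16,0],"yaw":0},{"translation":[-34,-15,0],"yaw":0},{"translation":[-28,-12,0],"yaw":0},{"translation":[-18,-8,0],"yaw":0},{"translation":[-12,-5,0],"yaw":0},{"translation":[-5,-2,0],"yaw":0},{"translation":[0,0,0],"yaw":0}]' 0
python3 -m inch '[{"translation":[0,0,8],"yaw":0},{"translation":[0,0,16],"yaw":0},{"translation":[0,0,16],"yaw":0},{"translation":[0,0,8],"yaw":0},{"translation":[0,0,4],"yaw":0},{"translation":[0,0,2],"yaw":0},{"translation":[0,0,0],"yaw":0},{"translation":[0,0,0],"yaw":0}]' 0
python3 go.py 518 30.5 64 3.6
```

```text
clock: 19.5
ee_pos: [0.5177, 0.0302, 0.2885]
eef_rot: [0.685, 0.729, 0.0, -0.0]
contact_force: [0.1, 0.9, -2.4]
width: 0.0496
grasp_force: 30.0
clock: 20.3
ee_pos: [0.5179, 0.0301, 0.235]
eef_rot: [0.685, 0.729, 0.0, 0.0]
contact_force: [-0.4, 0.4, -0.6]
width: 0.0497
grasp_force: 30.0
grasp [518.   30.1  71. ] ang 3.6 move [0.3 0.  7. ] yaw -0.0 tilt [ 8.e-04  3.e-04 -1.e+00] t 20.3 w 0.0497 F [-0.4  0.4 -0.6] gf 30.0 j7 0.01
```

```bash
python3 -m inch '[{"translation":[0,0,2],"yaw":0},{"translation":[0,0,1.5],"yaw":0},{"translation":[0,0,1],"yaw":0},{"translation":[0,0,1],"yaw":0},{"translation":[0,0,0.5],"yaw":0},{"translation":[0,0,0.5],"yaw":0},{"translation":[0,0,0],"yaw":0},{"translation":[0,0,0],"yaw":0}]' 0
python3 go.py 518 30.5 64 3.6
```

```text
clock: 21.1
ee_pos: [0.5176, 0.03, 0.2285]
eef_rot: [0.685, 0.729, 0.0, -0.0]
contact_force: [-3.4, -0.7, 6.4]
width: 0.0497
grasp_force: 30.0
grasp [517.6  30.   64.5] ang 3.6 move [0.4 0.5 0.5] yaw -0.0 tilt [-2.e-04  3.e-04 -1.e+00] t 21.1 w 0.0497 F [-3.4 -0.7  6.4] gf 30.0 j7 0.01
```

```bash
python3 -m inch '[{"translation":[0,0,0],"yaw":0},{"translation":[0,0,0],"yaw":0},{"translation":[0,0,0],"yaw":0},{"translation":[0,0,0],"yaw":0},{"translation":[0,0,0],"yaw":0}]' 1
python3 -m inch '[{"translation":[0,0,-8],"yaw":0},{"translation":[0,0,-18],"yaw":0},{"translation":[0,0,-25],"yaw":6},{"translation":[0,0,-25],"yaw":8},{"translation":[0,0,-14],"yaw":8},{"translation":[0,0,-5],"yaw":8},{"translation":[0,0,0],"yaw":8},{"translation":[0,0,0],"yaw":8},{"translation":[0,0,0],"yaw":8},{"translation":[0,0,0],"yaw":8},{"translation":[0,0,0],"yaw":8},{"translation":[0,0,0],"yaw":8}]' 1
python3 -m inch '[{"translation":[0,0,0],"yaw":2},{"translation":[0,0,0],"yaw":0},{"translation":[0,0,0],"yaw":0}]' 0.5
python3 go.py 593.4 -281 160 -76.3
python3 - <<'E'
from h import *
c=calibration("wrist"); im=capture("wrist"); cv2.imwrite("pics/w4.png",im)
ct=mask(im,(30,150,60),(50,255,255)); print(ct.min(0),ct.max(0),cv2.minAreaRect((at("wrist",ct,.07,c)[:,:2]*1000).astype(np.float32)))
E
```

```text
clock: 21.6
ee_pos: [0.5176, 0.0301, 0.228]
eef_rot: [0.685, 0.729, 0.0, -0.0]
contact_force: [0.9, -0.9, 0.3]
width: 0.0819
grasp_force: 0.0
clock: 22.8
ee_pos: [0.5176, 0.03, 0.3237]
eef_rot: [0.991, 0.132, 0.0, -0.0]
contact_force: [0.7, 0.2, 0.1]
width: 0.0869
grasp_force: 0.0
clock: 23.1
ee_pos: [0.5176, 0.03, 0.3234]
eef_rot: [0.993, 0.119, 0.0, -0.0]
contact_force: [0.4, 0.5, -0.1]
width: 0.0708
grasp_force: 0.0
grasp [517.7  30.  159.4] ang -76.4 move [ 2.000e-01  3.201e+02 -6.000e-01] yaw -0.1 tilt [ 4.e-04  3.e-04 -1.e+00] t 23.1 w 0.0708 F [ 0.4  0.5 -0.1] gf 0.0 j7 -1.4
[249. 183.] [321. 253.] ((518.5723876953125, 30.265850067138672), (49.35694885253906, 48.359161376953125), 3.955545663833618)
```

View pics/w4.png

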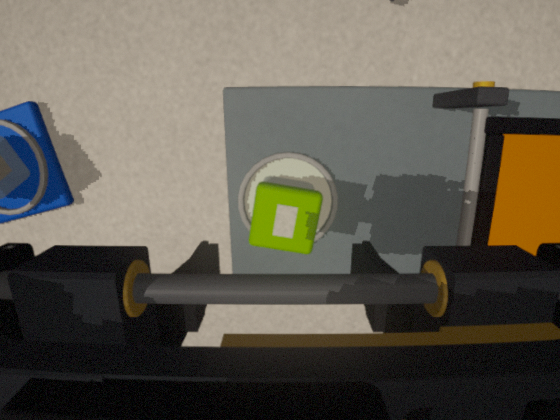

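The green lid sits at (286,218), inside the stand's ring (288,199) at the correct height. Both jars are swapped, so the bar is next.

```bash
python3 -m inch '[{"translation":[0,10,0],"yaw":0},{"translation":[0,22,0],"yaw":0},{"translation":[0,34,0],"yaw":0},{"translation":[0,42,0],"yaw":0},{"translation":[0,44,0],"yaw":0},{"translation":[0,44,0],"yaw":0},{"translation":[0,42,0],"yaw":0},{"translation":[0,34,0],"yaw":0},{"translation":[0,24,0],"yaw":0},{"translation":[0,15,0],"yaw":0},{"translation":[0,9,0],"yaw":0},{"translation":[0,0,0],"yaw":0}]' 0.5
python3 -m inch '[{"translation":[0,0,0],"yaw":0},{"translation":[0,0,0],"yaw":0}]' 0.5
python3 go.py 593.4 -281 71 -76.3
python3 - <<'E'
from h import *
c=calibration("wrist"); im=capture("wrist"); cv2.imwrite("pics/w5.png",im)
m=cv2.inRange(cv2.cvtColor(im,cv2.COLOR_BGR2HSV),np.array((0,130,60)),np.array((6,255,255)))
cs,_=cv2.findContours(m,cv2.RETR_EXTERNAL,cv2.CHAIN_APPROX_NONE)
for k in sorted(cs,key=cv2.contourArea)[-3:]:
    k=k[:,0,:].astype(float); print(k.min(0),k.max(0),cv2.minAreaRect((at("wrist",k,.072,c)[:,:2]*1000).astype(np.float32)))
ct=mask(im,(8,180,60),(22,255,255)); print(ct.min(0),ct.max(0))
E
```

```text
clock: 24.35
ee_pos: [0.5925, -0.2818, 0.3229]
eef_rot: [0.993, 0.118, -0.0, 0.0]
contact_force: [0.0, 0.1, 0.5]
width: 0.0435
grasp_force: 0.0
clock: 24.55
ee_pos: [0.5929, -0.2797, 0.3231]
eef_rot: [0.993, 0.119, 0.0, -0.0]
contact_force: [-0.2, -1.1, -0.5]
width: 0.0435
grasp_force: 0.0
grasp [ 592.9 -279.6  159.1] ang -76.3 move [ 0.1  1.6 88.1] yaw -0.0 tilt [ 2.e-04  9.e-04 -1.e+00] t 24.55 w 0.0435 F [-0.2 -1.1 -0.5] gf 0.0 j7 -0.75
[286. 305.] [295. 306.] ((525.64111328125, -300.6026306152344), (0.9065635800361633, 7.144890785217285), 13.626605033874512)
[283. 115.] [296. 274.] ((609.4259033203125, -279.1551208496094), (117.78595733642578, 9.309436798095703), 14.1429443359375)
[ 54. 131.] [204. 317.]
```

View pics/w5.png

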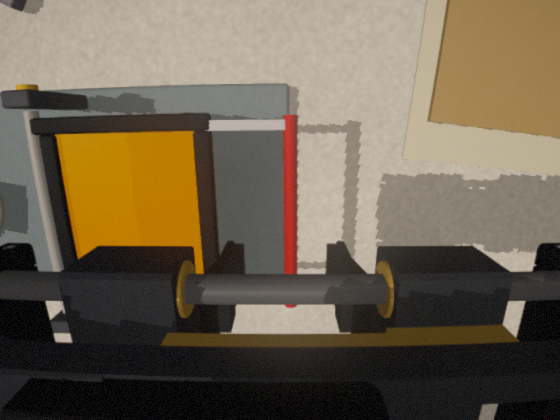

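The bar shows at (290,115–305), midway between the fingers (232 and 332). The left finger has about 25 px of clearance to the black frame (215).

```bash
python3 -m inch '[{"translation":[0,3,8],"yaw":0},{"translation":[0,0,18],"yaw":0},{"translation":[0,0,20],"yaw":0},{"translation":[0,0,18],"yaw":0},{"translation":[0,0,12],"yaw":0},{"translation":[0,0,8],"yaw":0},{"translation":[0,0,4.5],"yaw":0},{"translation":[0,0,0],"yaw":0}]' 0.5
python3 go.py 593.4 -281 70 -76.3
python3 -m inch '[{"translation":[0,0,0],"yaw":0},{"translation":[0,0,0],"yaw":0},{"translation":[0,0,0],"yaw":0},{"translation":[0,0,0],"yaw":0},{"translation":[0,0,0],"yaw":0},{"translation":[0,0,0],"yaw":0},{"translation":[0,0,0],"yaw":0}]' 0
python3 go.py 593.4 -281 70 -76.3
```

```text
clock: 25.4
ee_pos: [0.5933, -0.284, 0.2343]
eef_rot: [0.993, 0.118, -0.0, -0.0]
contact_force: [-0.1, -0.1, -0.1]
width: 0.0434
grasp_force: 0.0
grasp [ 593.3 -283.9   70.3] ang -76.4 move [ 0.8 -2.8  0.3] yaw -0.1 tilt [-2.e-04  2.e-04 -1.e+00] t 25.4 w 0.0434 F [-0.1 -0.1 -0.1] gf 0.0 j7 -0.71
clock: 26.1
ee_pos: [0.5934, -0.2836, 0.2346]
eef_rot: [0.993, 0.118, -0.0, -0.0]
contact_force: [-2.4, 3.1, 3.2]
width: 0.0089
grasp_force: 30.0
grasp [ 593.3 -283.4   70.6] ang -76.4 move [ 0.7 -2.3  0.6] yaw -0.1 tilt [-3.e-04  9.e-04 -1.e+00] t 26.1 w 0.0089 F [-2.4  3.1  3.2] gf 30.0 j7 -0.71
```

```bash
python3 -c "
import numpy as np
t=np.radians([0,2,5,9,14,19,24,29,34,39,44,49,54,59,64,69,73,77,80,82.5,84.5,86,87,88,89,90])
P=np.c_[-185*(1-np.cos(t)),-185*np.sin(t)].round(1)
print(np.diff(P,axis=0).round(1).tolist())"
```

```text
[[-0.1, -6.5], [-0.6, -9.6], [-1.6, -12.8], [-3.2, -15.9], [-4.6, -15.4], [-5.9, -15.0], [-7.2, -14.5], [-8.4, -13.8], [-9.6, -12.9], [-10.7, -12.1], [-11.7, -11.1], [-12.7, -10.1], [-13.4, -8.9], [-14.2, -7.7], [-14.8, -6.4], [-12.2, -4.2], [-12.5, -3.4], [-9.5, -1.9], [-8.0, -1.2], [-6.4, -0.7], [-4.8, -0.4], [-3.2, -0.2], [-3.2, -0.2], [-3.3, -0.1], [-3.2, 0.0]]
```

```bash
python3 -m inch '[{"translation":[0,-0.1,-6.5],"yaw":0},{"translation":[0,-0.6,-9.6],"yaw":0},{"translation":[0,-1.6,-12.8],"yaw":0},{"translation":[0,-3.2,-15.9],"yaw":0},{"translation":[0,-4.6,-15.4],"yaw":0},{"translation":[0,-5.9,-15],"yaw":0},{"translation":[0,-7.2,-14.5],"yaw":0},{"translation":[0,0,0],"yaw":0}]' 0
python3 go.py 593.4 -283.4 70.6 -76.3
```

```text
clock: 26.9
ee_pos: [0.5876, -0.2607, 0.3266]
eef_rot: [0.993, 0.118, 0.0, -0.0]
contact_force: [-1.8, 1.4, -2.6]
width: 0.0088
grasp_force: 30.0
grasp [ 587.7 -260.7  162.6] ang -76.4 move [ 0.1 23.4 92. ] yaw -0.1 tilt [ 8.e-04  2.e-04 -1.e+00] t 26.9 w 0.0088 F [-1.8  1.4 -2.6] gf 30.0 j7 -0.78
```

```bash
python3 -m inch '[{"translation":[0,-8.4,-13.8],"yaw":0},{"translation":[0,-9.6,-12.9],"yaw":0},{"translation":[0,-10.7,-12.1],"yaw":0},{"translation":[0,-11.7,-11.1],"yaw":0},{"translation":[0,-12.7,-10.1],"yaw":0},{"translation":[0,-13.4,-8.9],"yaw":0},{"translation":[0,-14.2,-7.7],"yaw":0},{"translation":[0,-14.8,-6.4],"yaw":0},{"translation":[0,-12.2,-4.2],"yaw":0},{"translation":[0,-8,-2.2],"yaw":0},{"translation":[0,-4.5,-1.2],"yaw":0},{"translation":[0,0,0],"yaw":0}]' 0
python3 go.py 593.4 -283.4 70.6 -76.3
```

```text
clock: 28.1
ee_pos: [0.5589, -0.1445, 0.4165]
eef_rot: [0.993, 0.118, 0.0, 0.0]
contact_force: [-3.7, -4.1, 6.5]
width: 0.0087
grasp_force: 30.1
grasp [ 558.9 -144.5  252.5] ang -76.4 move [  1.  143.  181.9] yaw -0.1 tilt [ 1.e-04 -4.e-04 -1.e+00] t 28.1 w 0.0087 F [-3.7 -4.1  6.5] gf 30.1 j7 -1.04
```

```bash
python3 -m inch '[{"translation":[0,-5,-1],"yaw":0},{"translation":[0,-9,-1.6],"yaw":0},{"translation":[0,-8,-1],"yaw":0},{"translation":[0,-5,-0.5],"yaw":0},{"translation":[0,-3,-0.2],"yaw":0},{"translation":[0,-2,-0.1],"yaw":0},{"translation":[0,0,0],"yaw":0},{"translation":[0,0,0],"yaw":0},{"translation":[0,0,0],"yaw":0}]' 0
python3 go.py 593.4 -283.4 70.6 -76.3
python3 - <<'E'
from h import *
for n in ("side","top"):
    cv2.imwrite(f"pics/{n}9.png",capture(n))
a=cv2.imread("pics/side9.png"); b=cv2.imread("pics/top9.png")
print(proj("side",[[.549,-.103,.07],[.549,-.103,.255]]),proj("top",[[.549,-.103,.07],[.549,-.103,.255]]))
p=[cv2.resize(a[90:270,240:420],(400,400)),cv2.resize(b[120:300,270:450],(400,400))]
cv2.imwrite("pics/both9.png",np.hstack(p))
E
```

```text
clock: 29.0
ee_pos: [0.5513, -0.1137, 0.4203]
eef_rot: [0.993, 0.118, -0.0, -0.0]
contact_force: [-4.5, -2.4, 5.0]
width: 0.009
grasp_force: 30.0
grasp [ 551.1 -113.7  256.3] ang -76.5 move [  1.6 174.9 185.7] yaw -0.2 tilt [-9.e-04 -1.e-04 -1.e+00] t 29.0 w 0.009 F [-4.5 -2.4  5. ] gf 30.0 j7 -1.12
[[314.98666184 190.78281987]
 [316.05615565 137.80707005]] [[328.1911218  219.51395648]
 [338.8677031  210.0745171 ]]
```

View pics/both9.png

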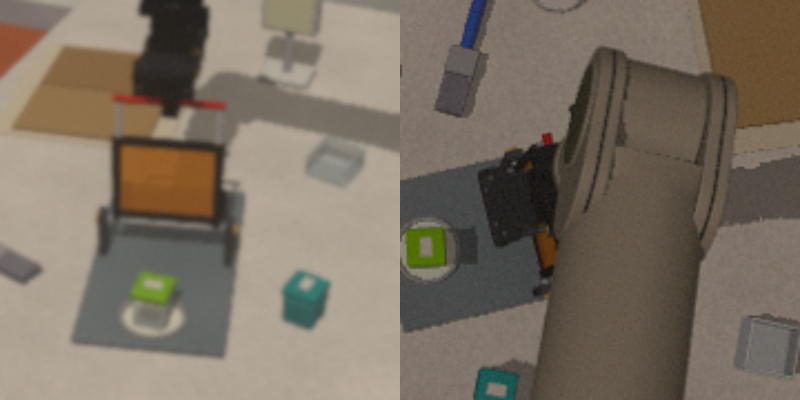

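The flap is nearly upright, with the red bar gripped (side crop, (168,103)) and green in its ring. The turquoise jar and box are untouched. I'll take the last few millimetres now.

```bash
python3 -m inch '[{"translation":[0,-2,-0.3],"yaw":0},{"translation":[0,-3,-0.2],"yaw":0},{"translation":[0,-2.5,-0.1],"yaw":0},{"translation":[0,-1.5,0],"yaw":0},{"translation":[0,0,0],"yaw":0},{"translation":[0,0,0],"yaw":0},{"translation":[0,0,0],"yaw":0}]' 0
python3 go.py 593.4 -283.4 70.6 -76.3
python3 - <<'E'
from h import *
c=calibration("wrist"); im=capture("wrist"); np.savez("pics/w9.npz",im=im,M=c["cam_to_world"])
g=im.copy()
s=np.radians(13.8); ex=np.array([np.cos(s),np.sin(s),0]); ey=np.array([-np.sin(s),np.cos(s),0]); H=np.array([.5498,-.1025,.07])
for th,col in ((86,(255,0,0)),(90,(0,255,0)),(94,(255,0,255))):
    t=np.radians(th); d=-ey*np.cos(t)+np.array([0,0,np.sin(t)])
    p=proj("wrist",[H+d*.185+ex*.073,H+d*.185-ex*.073,H+ex*.088,H-ex*.088,H+d*.135+ex*.075,H+d*.135-ex*.075],c); print(th,p.round(0).tolist())
cv2.imwrite("pics/w9.png",cv2.resize(g,(784,588),interpolation=cv2.INTER_CUBIC))
E
```

```text
clock: 29.8
ee_pos: [0.5492, -0.1047, 0.4203]
eef_rot: [0.993, 0.118, -0.001, -0.0]
contact_force: [-4.9, -2.2, 3.9]
width: 0.0091
grasp_force: 30.0
grasp [ 548.9 -104.7  256.3] ang -76.5 move [  1.7 184.3 185.6] yaw -0.2 tilt [-1.7e-03  1.0e-04 -1.0e+00] t 29.8 w 0.0091 F [-4.9 -2.2  3.9] gf 30.0 j7 -1.14
86 [[309.0, 113.0], [305.0, 390.0], [282.0, 101.0], [283.0, 269.0], [297.0, 111.0], [296.0, 337.0]]
90 [[279.0, 113.0], [282.0, 390.0], [282.0, 101.0], [283.0, 269.0], [281.0, 111.0], [282.0, 337.0]]
94 [[249.0, 113.0], [258.0, 390.0], [282.0, 101.0], [283.0, 269.0], [264.0, 111.0], [269.0, 337.0]]
```

View pics/w9.png

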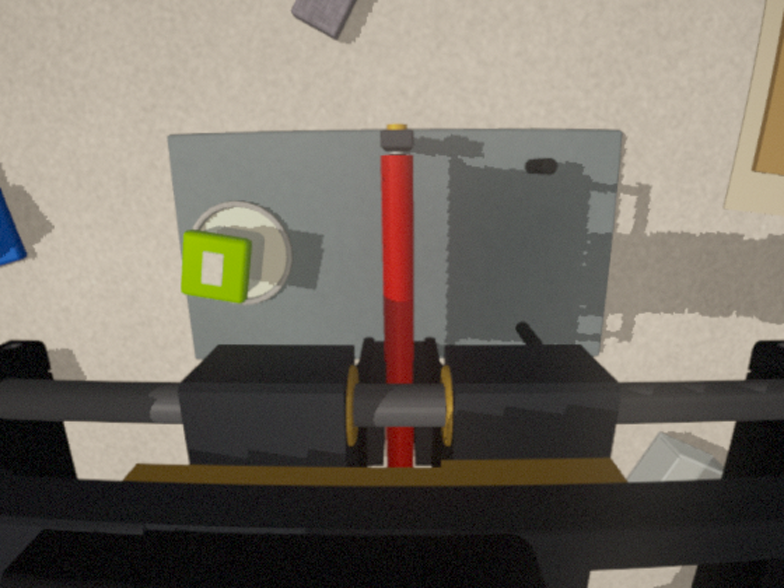

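In the wrist view the bar's end (397,156) lies straight over the post and hinge (397,139). That puts the flap about 0.4° short of upright, with no frame showing on either side. I'll nudge it 1 mm and let it settle.

```bash
python3 -m inch '[{"translation":[0,-0.5,0],"yaw":0},{"translation":[0,-0.5,0],"yaw":0},{"translation":[0,0,0],"yaw":0},{"translation":[0,0,0],"yaw":0},{"translation":[0,0,0],"yaw":0},{"translation":[0,0,0],"yaw":0},{"translation":[0,0,0],"yaw":0},{"translation":[0,0,0],"yaw":0}]' 0
python3 - <<'E'
from h import *
im=capture("wrist"); m=mask(im,(0,130,60),(6,255,255)); t=m[m[:,1]<200]; print("bar px x",[t[abs(t[:,1]-r)<3][:,0].mean().round(1) for r in (118,150,180)])
h=cv2.cvtColor(im,cv2.COLOR_BGR2HSV)[93:106,262:306,2]; print("post cols",h.mean(0).astype(int))
o=observe(); print(o["qvel"].round(3),o["ee_pos"],o["contact_force"],o["width"],o["clock"])
t=capture("top")
for lo,hi,box in (((30,120,60),(55,255,255),None),((155,120,60),(179,255,255),(150,200,225,270))):
    print(rect("top",mask(t,lo,hi,box),.07))
E
```

```text
clock: 30.65
ee_pos: [0.5489, -0.1038, 0.4203]
eef_rot: [0.993, 0.118, -0.001, -0.0]
contact_force: [-4.9, -2.4, 3.6]
width: 0.0087
grasp_force: 30.0
bar px x [np.float64(283.0), np.float64(283.5), np.float64(283.5)]
post cols [134 134 133 135 133 134 133 134 133 132 119 102  96  95  95  95  96  96
  95  96  96  95  95  95  95  95  95  95  94  93  95  93  90  87  99 110
 113 115 112 111 111 111 113 114]
[-0.001 -0.    -0.001  0.    -0.001 -0.001 -0.001] [ 0.5489399  -0.10378339  0.42030257] [-5.3334124  -1.4787893   3.72462635] 0.008795061892849133 30.7
(array([515.9,  29.4]), array([48.2, 47.9]), 0.9)
(array([486.4, 293.3]), array([48.5, 47.3]), 46.7)
```

```bash
python3 -c "
from workcell import *
print(sign_off())"
```

```text
the job is handed in; nothing more can be done
None
```

I swapped the jars (green in the stand's ring, pink in the coaster's ring), and at hand-in the arm was still gripping the bar and holding the flap still, upright to within about 0.5° by my measurement.

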